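# Hang the lift-off door of the specimen cabinet

### The job

The plywood door of the small specimen cabinet stands loose in the wooden holder: lift it out and, with the door standing well open, lower it so that both of its sockets go fully down over the two upright hinge pins at the cabinet's front corner, feeling for the pins gently, then let go of it. Afterwards swing the hung door shut against the cabinet front and leave it there. Never press or knock the door against the cabinet or its hinge with more than about 25 N, and leave the wash bottle, the jar on the cabinet and the glass cup where they stand.

Things in the scene. Friction and masses are not known exactly. Their poses are not given: they have to be found in the camera images.
- cabinet: Fixed plywood cabinet, 160 deep (x) x 190 wide (y) x 228 high mm, vials inside. Origin: centre of its underside, on the table. Its open front is its face at x = -80, looking to its -x, roughly towards the robot. By the +y front corner a steel hinge strip, clamped tight through oversized slots, carries two upright pins on one vertical axis; this pose does not show where in the slots it sits.
- pintle_low (a point): Drawn place of the lower pin: x -93, y 119, z 40 mm in the cabinet's frame, same axes. The true axis is up to 5 mm off in x and up to 5 in y (both pins alike, fixed in an episode; feel or look for it); height is exact. z = top of the 16 mm round shoulder on which the socket rests; the pin is 10 mm in diameter, 16 mm tall, its last 2.5 mm turned down to 8 mm. Free space all round.
- pintle_high (a point): Drawn place of the upper pin, x -93, y 119, z 160 mm in the cabinet's frame: exactly above the lower one, same size and shoulder, same offset.
- door: Loose plywood door, 0.32 kg, panel 200 (x) x 12 (y) x 190 high mm, upright in the holder's slot, sockets away from the robot. Origin: centre of the panel's underside; centre of mass 10 mm to +x. A 14 mm knob on the +y face (x -80, z 105) stands 12 mm out. Hung, it turns easily and stays where left. Wide open its x points along the cabinet's +x; shut, along the cabinet's +y, panel 2 to 12 mm before the front.
- socket_low (a point): Centre of the lower mouth of the lower socket hole, x 112, y 0, z 20 mm in the door's frame, same axes. The socket is a square steel block, 24 x 24 mm (sides along the door's x and y), 22 mm high, at the door's +x end, with a vertical 12 mm through hole in its centre.
- socket_high (a point): The same for the upper socket, x 112, y 0, z 140 mm in the door's frame; same block and hole.
- holder: Fixed wooden board 300 (x) x 130 (y) x 12 mm, origin: centre of its underside. About x = -75, y = 0 two cheeks (140 long in x, 14 thick, tops 57 mm above the table) leave a 15 mm slot along x where the door stands, its underside 12 mm above the table. A white block with vials, up to 74 mm high, stands on the +x half.
- wash_bottle: White bottle, 64 mm diameter, 150 mm tall, standing to the robot's left of the work; origin centre of its underside. Leave it alone.
- jar: Small glass jar, 44 mm diameter, 60 mm tall, standing on the rear part of the cabinet's roof; origin centre of its underside. Leave it alone.
- weigh_cup: Glass cup, 70 mm diameter, 60 mm tall, standing to the robot's right of the work; origin centre of its underside. Leave it alone.
There are look-alikes about, which are no part of the job. Of the things shaped like the door, the plywood one is meant.

How it is judged:
By the outcome, as a careful person would: the job done as asked, in the order asked, and still so for the second after the job is handed in, with the robot touching nothing.
It also fails if it takes over 72 s, if anything falls off the work surface, if the arm or the gripper's body presses on something with over 40 N, if the wrist force passes 120 N, or if a joint passes its speed limit or range.

### The arm

A 6-joint arm with a two-finger parallel gripper is mounted at the origin on the work surface. World frame = base frame: x ahead of the robot, y to its left, z up, the work surface at z = 0. Lengths are in m, angles in rad, forces in N, time in s.
With the tool pointing down it reaches from about 0.375 to 0.9 m from the base axis. Payload 3.1 kg.
Tool frame: the origin (TCP) lies midway between the tips of the shut fingers; the grasp point (between the pads) lies 19 mm behind it (robot.grip_depth is the distance from the TCP to the grasp point, in m); z points along the fingers, y is the direction in which the jaws open and shut (so a half turn about z gives the same grasp; the last joint's range is limited). The gripper opens to 87 mm and grips with 3 to 60 N. Pads are 19 mm wide; open, the fingers measure 117 mm over their backs; the gripper's body (75 mm by 190 mm) begins 51 mm behind the grasp point.
Start: joints at [1.085, 0.527, 1.433, -0, 1.181, -0.178], TCP at [0.189, 0.596, 0.223] pointing down, gripper open.
Joint ranges: [-3.08, 3.08], [-0.75, 2.2], [0.22, 2.44], [-1.43, 4.57], [0, 2.65], [-2.85, 2.85]. Speed limits (rad/s): [2.79, 2.79, 3.14, 3.14, 3.14, 3.14].

### API

Orientations are given as a unit quaternion [x, y, z, w].
In Python, from rig import robot gives the robot as it stands.
- The arm moves only by the tool carry_out, never from a script. Its arguments are lists of equal length, an entry for each row: "dr": the turn, a rotation vector about the world's x, y, z in rad, a list of three; "translation": the shift along the world's x, y, z in cm, a list of three; "grip": the opening, from 0 (shut) to 1 (fully open). A call has 1 to 20 rows; each row is the pose to reach, as a shift and turn from the pose commanded when the call began; what a row does not reach only later rows make up. A row lasts 1/12 s, in which the tool goes at most 41.7 mm and 7.16 degrees, less where a joint would pass 70% of its speed; a pose out of reach is approached as far as the arm can. A call with a gripper value outside its range is refused whole. The fingers move at their own pace and stop on an object; "newtons" is the grip in N (left out, the last holds). Time passes only in rows, so rows that repeat a pose let the fingers close. It gives the time, the measured TCP pose, the force and the opening at its end, in the units of the state.
- robot.get_obs(): the state, without advancing time (a new reading comes with each control period).
- robot.camera(name): name is "side" or "top"; returns a dict with "color" (384x512x3 uint8, blue, green, red), "camera_matrix" (3x3 intrinsics, pixels), "T" (4x4, takes a point from camera to world coordinates). Camera axes: x right, y down, z forward; pixel columns grow to the right and rows downward; lengths in m; the calibration is good to about 2 mm. A picture is of the moment at which its call begins. There is no depth.
- robot.hand_in(): hands the job in, once; it reports no verdict.
The state is a dict: "time": time; "q": joint angles; "joint_velocities": joint speeds; "joint_torque": joint torques, N m; "position": TCP position; "tool_rot": TCP orientation; "ft_force": force on the tool from outside, world axes, zero at the start; "moment": the same for the moment, N m; "grip_width": finger opening in m.
Only numpy, scipy, OpenCV 4.12 (cv2) and the standard library are available. Lean on these libraries where they do the work, as an engineer would, in place of code of your own. Each camera call takes 0.05 s, during which the arm holds its last target. There are 200 camera calls.

## Working session

There is one attempt and no reset: what is moved stays moved. The work goes in short steps, Python scripts to look and compute and a tool call to move; the robot and the scene stay as the last step left them, time stands still between calls to the robot, and variables do not carry over. Pictures are saved under pics/ and viewed, about 8 in all and at most 12, crops included, and the job is handed in when it is done.

Besides the shell and the picture viewer there is one more tool, called in YAML: its name, and indented under it one key for each argument. carry_out: Moves the arm, as the interface text tells. Its arguments: {"type":"object","properties":{"dr":{"type":"array"},"translation":{"type":"array"},"grip":{"type":"array"},"newtons":{"type":"number"}},"required":["dr","translation","grip"]}

```bash
mkdir -p pics; ls; cat > h.py <<'E'
from rig import robot
import numpy as np, cv2
def snap(n,f):
    c=robot.camera(n); cv2.imwrite('pics/'+f+'.png',c['color']); np.savez('pics/'+f+'.npz',K=c['camera_matrix'],T=c['T']); return c
def cal(f):
    d=np.load('pics/'+f+'.npz'); return d['K'],d['T']
def ray(f,uv):
    K,T=cal(f); d=T[:3,:3]@np.linalg.inv(K)@np.array([uv[0],uv[1],1.]); return T[:3,3],d
def onz(f,uv,z):
    o,d=ray(f,uv); return o+d*(z-o[2])/d[2]
def proj(f,p):
    K,T=cal(f); c=K@(T[:3,:3].T@(np.array(p)-T[:3,3])); return c[:2]/c[2]
def tri(f1,u1,f2,u2):
    o1,d1=ray(f1,u1);o2,d2=ray(f2,u2)
    s=np.linalg.lstsq(np.c_[d1,-d2],o2-o1,rcond=None)[0]; a=o1+d1*s[0];b=o2+d2*s[1]
    return (a+b)/2,np.linalg.norm(a-b)
E
python3 - <<'E'
from h import *
snap('top','t0');snap('side','s0')
a=cv2.imread('pics/t0.png');print(cal('t0'),cal('s0'))
print(robot.get_obs())
E
```

```text
pics
(array([[466.54095279,   0.        , 248.7592098 ],
       [  0.        , 466.54095279, 205.09238835],
       [  0.        ,   0.        ,   1.        ]]), array([[ 0.00640038, -0.98807954,  0.15381108,  0.30834895],
       [-0.999963  , -0.00720807, -0.00469411, -0.01018352],
       [ 0.00574684, -0.15377535, -0.98808912,  1.57165112],
       [ 0.        ,  0.        ,  0.        ,  1.        ]])) (array([[353.06735921,   0.        , 258.55906928],
       [  0.        , 353.06735921, 189.74207978],
       [  0.        ,   0.        ,   1.        ]]), array([[ 0.81027294, -0.46939637,  0.35089146,  0.08900739],
       [-0.5857755 , -0.63026453,  0.50954262, -0.62026229],
       [-0.01802301, -0.61841222, -0.78564718,  1.10870987],
       [ 0.        ,  0.        ,  0.        ,  1.        ]]))
{'time': 0.1, 'q': array([ 1.08551615e+00,  5.28345726e-01,  1.43378165e+00, -4.46498489e-05,
        1.18142066e+00, -1.78481842e-01]), 'joint_velocities': array([-0.00020734, -0.00308174, -0.00554476, -0.00044738,  0.000935  ,
        0.00031417]), 'joint_torque': array([ 2.02911592e-04, -4.40987778e+01, -1.77151966e+01,  6.35267026e-02,
        5.33903867e-02, -3.30845376e-05]), 'position': array([0.18841047, 0.59522154, 0.22168401]), 'tool_rot': array([ 1.52789795e-01,  9.88258227e-01, -9.31064433e-04, -2.99033648e-04]), 'ft_force': array([ 0.3925129 ,  0.82061831, -0.29424106]), 'moment': array([-0.03660708,  0.05521348,  0.02260005]), 'grip_width': 0.08701168497289166}
```

View pics/t0.png

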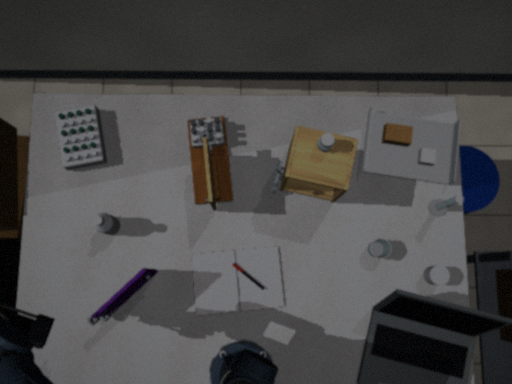

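View pics/s0.png

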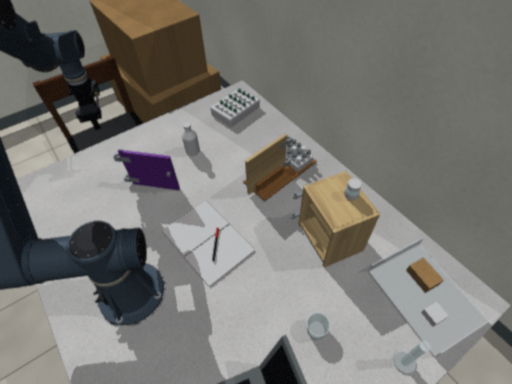

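The top view shows the plywood door in the holder at about (209,165), the cabinet at (320,163), the hinge strip near (279,180) and a purple look-alike at (123,294). I'll enlarge the work area next.

```bash
python3 - <<'E'
import cv2,numpy as np
g=lambda a:(255*(a/255.)**0.6).astype('uint8')
a=g(cv2.imread('pics/t0.png')[105:220,180:370]);b=g(cv2.imread('pics/s0.png')[125:270,235:390])
cv2.imwrite('pics/tc.png',cv2.resize(a,None,fx=4.2,fy=4.2,interpolation=cv2.INTER_CUBIC))
cv2.imwrite('pics/sc.png',cv2.resize(b,None,fx=4,fy=4,interpolation=cv2.INTER_CUBIC))
E
```

```text
(no output)
```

View pics/tc.png

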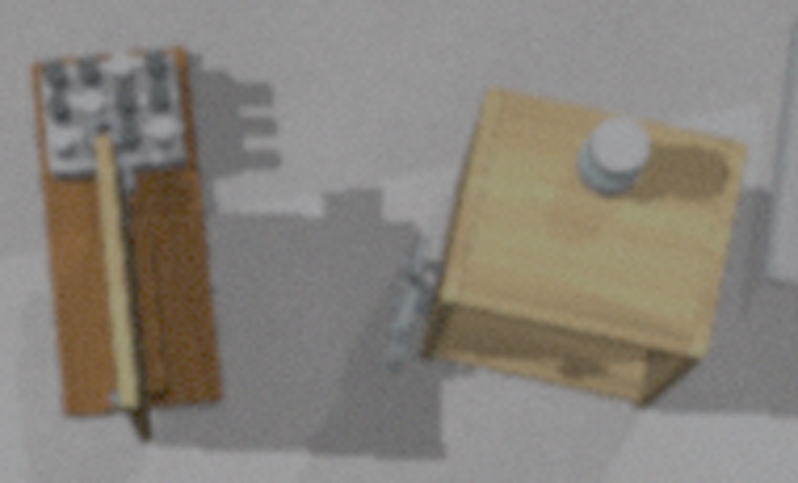

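View pics/sc.png

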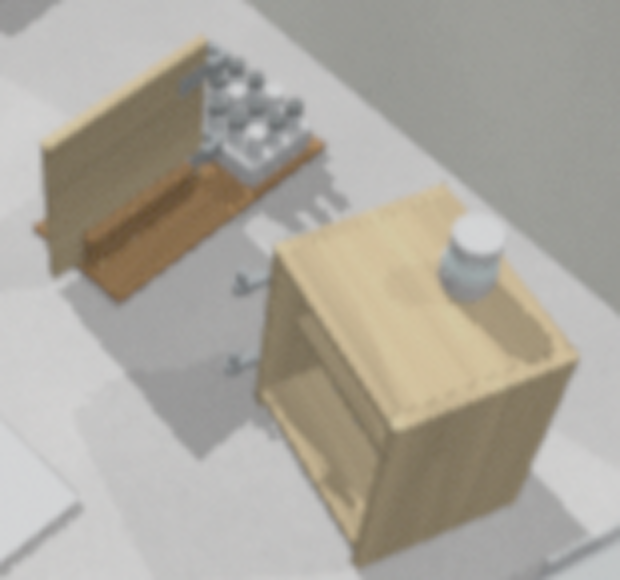

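Top crop: the door's top edge runs from (106,137) to (127,405). The cabinet roof corners are (487,88), (747,143), (703,357) and (441,300). Side crop: the hinge pins are near (240,280) and (234,362).

```bash
cat > m.py <<'E'
from h import *
tc=lambda u,v:((u+.5)/4.2-.5+180,(v+.5)/4.2-.5+105)
sc=lambda u,v:((u+.5)/4-.5+235,(v+.5)/4-.5+125)
n=onz('t0',tc(128,405),.202);f=onz('t0',tc(106,137),.202)
print('door near',n,'far',f,'len',np.linalg.norm(n-f),'yaw',np.arctan2(*(f-n)[1::-1]))
n2=onz('s0',sc(47,148),.202);f2=onz('s0',sc(203,40),.202);print('side',n2,f2,np.linalg.norm(n2-f2),np.arctan2(*(f2-n2)[1::-1]))
P=np.array([onz('t0',tc(*c),.228) for c in [(487,88),(747,143),(703,357),(441,300)]]);print(P[:,:2],[np.linalg.norm(P[i]-P[i-1]) for i in range(4)])
Q=np.array([onz('s0',sc(*c),.228) for c in [(447,187),(577,357),(395,430),(277,243)]]);print(Q[:,:2],[np.linalg.norm(Q[i]-Q[i-1]) for i in range(4)])
for R in(P,Q):
  c=R.mean(0); x=(R[0]+R[1]-R[2]-R[3])[:2];y=(R[0]+R[3]-R[1]-R[2])[:2]
  a=np.arctan2(x[1],x[0]);b=np.arctan2(-y[0],y[1]);print('cab',c,a,b)
  # rotation
  t=(a+b)/2;Rm=np.array([[np.cos(t),-np.sin(t)],[np.sin(t),np.cos(t)]])
  p=c[:2]+Rm@[-.093,.119];print('pin nominal',p)
  for z in(.176,.056): print('top',(np.array(proj('t0',[*p,z]))-[180,105])*4.2,'side',(np.array(proj('s0',[*p,z]))-[235,125])*4)
E
python3 m.py
```

```text
door near [0.53288978 0.09836252 0.202     ] far [0.72921891 0.11802943 0.202     ] len 0.1973117170149831 yaw 0.09984008903759291
side [0.53302412 0.0944187  0.202     ] [0.72682509 0.11963102 0.202     ] 0.19543407692051706 0.1293673303380189
[[ 0.75963687 -0.15527007]
 [ 0.72053492 -0.33979211]
 [ 0.56554716 -0.30445733]
 [ 0.60483168 -0.12160435]] [np.float64(0.1584235736485033), np.float64(0.18861958307497945), np.float64(0.15896462417697813), np.float64(0.18702536652590818)]
[[ 0.75927014 -0.1593937 ]
 [ 0.7172098  -0.33849087]
 [ 0.56443191 -0.30440555]
 [ 0.60897799 -0.12121809]] [np.float64(0.1550648522689118), np.float64(0.18396975044744254), np.float64(0.15653399541732954), np.float64(0.18852585642219008)]
cab [ 0.66263766 -0.23028096  0.228     ] -0.2191537489858533 -0.2102167728406258
pin nominal [ 0.59712437 -0.09420008]
top [395.91283396 323.90236598] side [238.40570368 267.03208638]
top [386.80171544 354.76225541] side [230.13059373 348.73715627]
cab [ 0.66247246 -0.23087705  0.228     ] -0.2340597762404584 -0.23465247561886898
pin nominal [ 0.59964849 -0.09353387]
top [394.98954793 320.49050713] side [240.23622136 265.10371668]
top [385.9516624  351.60490998] side [231.83367145 346.87288422]
```

Both views agree. The door centre is near (0.63,0.108) with yaw about 0.11. The cabinet yaw is about -0.225, and the drawn pin place is about (0.598,-0.094). I'll move above the door now.

carry_out:
  dr:
    - [0,0,0.2]
    - [0,0,0.41]
    - [0,0,0.41]
    - [0,0,0.41]
    - [0,0,0.41]
    - [0,0,0.41]
    - [0,0,0.41]
    - [0,0,0.41]
    - [0,0,0.41]
    - [0,0,0.41]
    - [0,0,0.41]
    - [0,0,0.41]
    - [0,0,0.41]
    - [0,0,0.41]
    - [0,0,0.41]
    - [0,0,0.41]
    - [0,0,0.41]
    - [0,0,0.41]
    - [0,0,0.41]
    - [0,0,0.41]
  translation:
    - [1,-1,3]
    - [3,-3,6]
    - [6,-6.5,6]
    - [9,-9.7,6]
    - [12,-13,6]
    - [15,-16,6]
    - [18,-19.5,6]
    - [21,-22.5,6]
    - [24,-26,6]
    - [27,-29,6]
    - [30,-32.5,6]
    - [33,-35.5,6]
    - [36,-39,6]
    - [39,-42,6]
    - [42,-45.5,6]
    - [44,-47.5,6]
    - [45.2,-48.7,6]
    - [45.2,-48.7,6]
    - [45.2,-48.7,6]
    - [45.2,-48.7,6]
  grip: [1,1,1,1,1,1,1,1,1,1,1,1,1,1,1,1,1,1,1,1]

```text
time: 1.77
position: [0.6399, 0.1088, 0.2816]
tool_rot: [-0.051, 0.999, 0.0, -0.001]
ft_force: [-1.0, 0.2, -0.3]
grip_width: 0.0871
```

carry_out:
  dr:
    - [0,0,0]
    - [0,0,0]
    - [0,0,0]
    - [0,0,0]
    - [0,0,0]
    - [0,0,0]
    - [0,0,0]
    - [0,0,0]
    - [0,0,0]
    - [0,0,0]
    - [0,0,0]
    - [0,0,0]
    - [0,0,0]
    - [0,0,0]
    - [0,0,0]
    - [0,0,0]
    - [0,0,0]
    - [0,0,0]
    - [0,0,0]
    - [0,0,0]
  translation:
    - [0,0,-3]
    - [0,0,-6]
    - [0,0,-9]
    - [0,0,-11]
    - [0,0,-12.5]
    - [0,0,-13]
    - [0,0,-13]
    - [0,0,-13]
    - [0,0,-13]
    - [0,0,-13]
    - [0,0,-13]
    - [0,0,-13]
    - [0,0,-13]
    - [0,0,-13]
    - [0,0,-13]
    - [0,0,-13]
    - [0,0,-13]
    - [0,0,-13]
    - [0,0,-13]
    - [0,0,-13]
  grip: [1,1,1,1,1,1,0.6,0.4,0.25,0.2,0.15,0.1,0.08,0.05,0,0,0,0,0,0]
  newtons: 15

```text
time: 3.43
position: [0.6406, 0.1091, 0.1524]
tool_rot: [-0.052, 0.999, 0.0, -0.0]
ft_force: [0.3, 1.2, 1.1]
grip_width: 0.012
```

The fingers closed on 12 mm, which is the panel thickness, with only a small force. Next I grip firmer and lift.

carry_out:
  dr:
    - [0,0,0]
    - [0,0,0]
    - [0,0,0]
    - [0,0,0]
    - [0,0,0]
    - [0,0,0]
    - [0,0,0]
    - [0,0,0]
    - [0,0,0]
    - [0,0,0]
  translation:
    - [0,0,0]
    - [0,0,0]
    - [0,0,1]
    - [0,0,2.5]
    - [0,0,4.5]
    - [0,0,6.5]
    - [0,0,8.5]
    - [0,0,10]
    - [0,0,10]
    - [0,0,10]
  grip: [0,0,0,0,0,0,0,0,0,0]
  newtons: 45

```text
time: 4.27
position: [0.6409, 0.1084, 0.2533]
tool_rot: [-0.051, 0.999, -0.0, 0.001]
ft_force: [-0.6, -0.2, -3.7]
grip_width: 0.0116
```

```bash
python3 - <<'E'
from h import *
snap('top','t1');snap('side','s1');o=robot.get_obs();print(o['position'],o['tool_rot'],o['ft_force'],o['moment'],o['grip_width'])
g=lambda a:(255*(a/255.)**0.6).astype('uint8')
a=g(cv2.imread('pics/t1.png')[105:225,180:330]);b=g(cv2.imread('pics/s1.png')[110:270,225:335])
a=cv2.resize(a,None,fx=3.5,fy=3.5,interpolation=2);b=cv2.resize(b,None,fx=2.5,fy=2.5,interpolation=2)
c=np.zeros((420,800,3),'uint8');c[:a.shape[0],:a.shape[1]]=a;c[:b.shape[0],525:525+b.shape[1]]=b
cv2.imwrite('pics/c1.png',c)
E
```

```text
[0.6395346  0.10852959 0.25111274] [-5.14091887e-02  9.98676392e-01 -9.72930639e-05 -1.59666190e-03] [ 0.21992575 -0.88461338 -3.64209484] [0.00771728 0.01444021 0.0170321 ] 0.011978490702445783
```

View pics/c1.png

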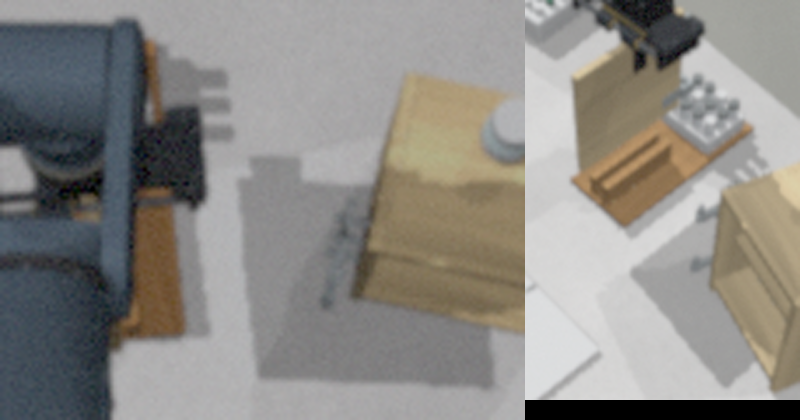

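carry_out:
  dr:
    - [0,0,0]
    - [0,0,0]
    - [0,0,-0.04]
    - [0,0,-0.08]
    - [0,0,-0.12]
    - [0,0,-0.16]
    - [0,0,-0.2]
    - [0,0,-0.24]
    - [0,0,-0.28]
    - [0,0,-0.31]
    - [0,0,-0.33]
    - [0,0,-0.33]
    - [0,0,-0.33]
    - [0,0,-0.33]
    - [0,0,-0.33]
    - [0,0,-0.33]
    - [0,0,-0.33]
    - [0,0,-0.33]
  translation:
    - [-1,0,0.5]
    - [-3,-0.5,1]
    - [-5,-1.5,1]
    - [-7,-3,1]
    - [-9,-5,1]
    - [-11,-7,1]
    - [-13,-9,1]
    - [-15,-11,1]
    - [-17,-13,1]
    - [-18.5,-15,1]
    - [-19.2,-16.5,0.5]
    - [-19.2,-16.9,-1]
    - [-19.2,-16.9,-2.5]
    - [-19.2,-16.9,-4]
    - [-19.2,-16.9,-5.5]
    - [-19.2,-16.9,-6.2]
    - [-19.2,-16.9,-6.2]
    - [-19.2,-16.9,-6.2]
  grip: [0,0,0,0,0,0,0,0,0,0,0,0,0,0,0,0,0,0]

```text
time: 5.87
position: [0.4482, -0.06, 0.1904]
tool_rot: [0.113, 0.994, 0.0, -0.001]
ft_force: [0.3, 0.5, -2.8]
grip_width: 0.012
```

```bash
python3 - <<'E'
from h import *
snap('top','t2');snap('side','s2');o=robot.get_obs();print(o['position'],o['tool_rot'],o['ft_force'],o['moment'],o['grip_width'])
g=lambda a:(255*(a/255.)**0.6).astype('uint8')
a=g(cv2.imread('pics/t2.png')[155:215,235:295]);b=g(cv2.imread('pics/s2.png')[160:235,245:320])
a=cv2.resize(a,(400,400),interpolation=2);b=cv2.resize(b,(400,400),interpolation=2)
cv2.imwrite('pics/c2.png',np.hstack([a,b]))
E
```

```text
[ 0.44918722 -0.06029298  0.19121246] [ 1.13057204e-01  9.93588235e-01 -1.98872420e-04  6.69661757e-04] [ 0.41603911  0.29136309 -3.8332284 ] [ 0.00941711 -0.00677319 -0.0032155 ] 0.011986720633476432
```

View pics/c2.png

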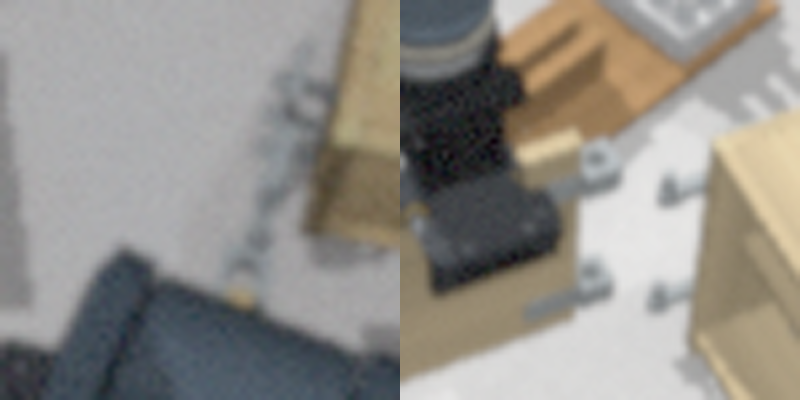

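The side crop (scale 5.33, offset (245,160)) shows the upper socket hole at about (200,157) and the lower block at about (193,268). The pin tips are at about (267,180) and (257,287). I'll compare them with ray casts.

```bash
python3 - <<'E'
from h import *
s=400/75; sc=lambda u,v:((u+.5)/s-.5+245,(v+.5)/s-.5+160)
t=-.228;D=np.array([np.cos(t),np.sin(t)]);S=np.array([.449,-.0602])+.102*D
print('FK socket',S)
print('seen sock hi',onz('s2',sc(200,157),.213),'lo',onz('s2',sc(193,268),.093))
print('pin tip hi',onz('s2',sc(267,179),.176),'lo',onz('s2',sc(257,286),.056))
for z in(.213,.093):print(z,(np.array(proj('s2',[*S,z]))-[244.5,159.5])*s,(np.array(proj('t2',[*S,z]))-[234.5,154.5])*400/60)
for z in(.176,.056):
  for p in((.598,-.094),(.593,-.094),(.598,-.099)):print(z,p,(np.array(proj('s2',[*p,z]))-[244.5,159.5])*s,(np.array(proj('t2',[*p,z]))-[234.5,154.5])*400/60)
b=cv2.imread('pics/s2.png')[160:235,290:305];b=b[25:65]
b=(255*(cv2.imread('pics/s2.png')[185:225,275:305]/255.)**.8).astype('uint8')
a=(255*(cv2.imread('pics/t0.png')[160:200,265:295]/255.)**.6).astype('uint8')
cv2.imwrite('pics/c3.png',np.hstack([cv2.resize(x,(390,520),interpolation=2) for x in(b,a)]))
E
```

```text
FK socket [ 0.54836028 -0.08325503]
seen sock hi [ 0.55173648 -0.08237695  0.213     ] lo [ 0.55258859 -0.08053352  0.093     ]
pin tip hi [ 0.59351704 -0.09886655  0.176     ] lo [ 0.59498283 -0.09822898  0.056     ]
0.213 [197.00610863 161.03097353] [245.63964846 274.84724621]
0.093 [190.97785129 274.40118202] [232.29179074 318.09430234]
0.176 (0.598, -0.094) [268.08647869 171.18158627] [264.65901316 182.25219434]
0.176 (0.593, -0.094) [261.89684518 174.94865449] [264.6807215  192.96517912]
0.176 (0.598, -0.099) [273.1902953  176.24469941] [275.57674576 182.3334684 ]
0.056 (0.598, -0.094) [256.99149579 280.15042251] [250.23205126 231.37629691]
0.056 (0.593, -0.094) [251.24529989 283.78859003] [250.24489377 241.28989953]
0.056 (0.598, -0.099) [261.69457557 285.05643455] [260.3108027  231.45057634]
```

View pics/c3.png

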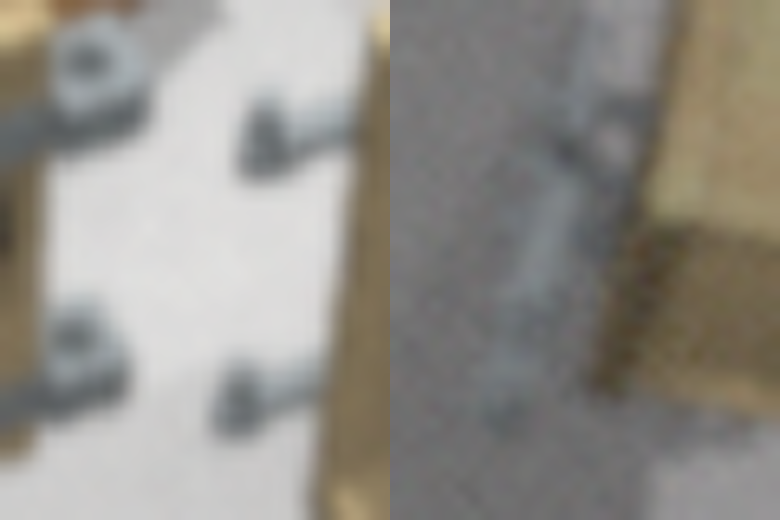

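```bash
python3 - <<'E'
from h import *
sc=lambda u,v:((u+.5)/13-.5+275,(v+.5)/13-.5+185)
h=[onz('s2',sc(90,62),.213),onz('s2',sc(76,334),.093)]
p=[onz('s2',sc(266,106),.176),onz('s2',sc(239,369),.056)]
print(h,p,p[0]-h[0],p[1]-h[1])
E
```

```text
[array([ 0.54939835, -0.08205329,  0.213     ]), array([ 0.55045884, -0.0810055 ,  0.093     ])] [array([ 0.59567709, -0.09804015,  0.176     ]), array([ 0.59620846, -0.09753515,  0.056     ])] [ 0.04627874 -0.01598686 -0.037     ] [ 0.04574963 -0.01652965 -0.037     ]
```

The relative offset from socket to pin is (46,-16) mm from both sockets. I'll move over the pins and come down to just above the tips.

carry_out:
  dr:
    - [0,0,0]
    - [0,0,0]
    - [0,0,0]
    - [0,0,0]
    - [0,0,0]
    - [0,0,0]
    - [0,0,0]
    - [0,0,0]
    - [0,0,0]
    - [0,0,0]
    - [0,0,0]
    - [0,0,0]
    - [0,0,0]
  translation:
    - [1,-0.4,0]
    - [2.2,-0.8,0]
    - [3.4,-1.2,0]
    - [4.3,-1.5,0]
    - [4.6,-1.6,0]
    - [4.6,-1.6,0]
    - [4.6,-1.6,-0.5]
    - [4.6,-1.6,-1]
    - [4.6,-1.6,-1.3]
    - [4.6,-1.6,-1.5]
    - [4.6,-1.6,-1.6]
    - [4.6,-1.6,-1.7]
    - [4.6,-1.6,-1.7]
  grip: [0,0,0,0,0,0,0,0,0,0,0,0,0]

```text
time: 7.05
position: [0.4947, -0.0761, 0.1735]
tool_rot: [0.113, 0.994, 0.0, 0.0]
ft_force: [-0.1, -0.5, -1.4]
grip_width: 0.0119
```

```bash
python3 - <<'E'
from h import *
snap('side','s3');o=robot.get_obs();print(o['position'],o['tool_rot'],o['ft_force'],o['moment'],o['grip_width'])
b=(255*(cv2.imread('pics/s3.png')[180:225,275:310]/255.)**.8).astype('uint8')
cv2.imwrite('pics/c4.png',cv2.resize(b,None,fx=13,fy=13,interpolation=2))
E
```

```text
[ 0.49469131 -0.07614379  0.17352161] [1.13125808e-01 9.93580671e-01 1.43556827e-05 2.65019217e-05] [-1.1319898   0.26420375 -1.46912701] [ 0.01557939 -0.1800294   0.07239227] 0.011589308062287506
```

View pics/c4.png

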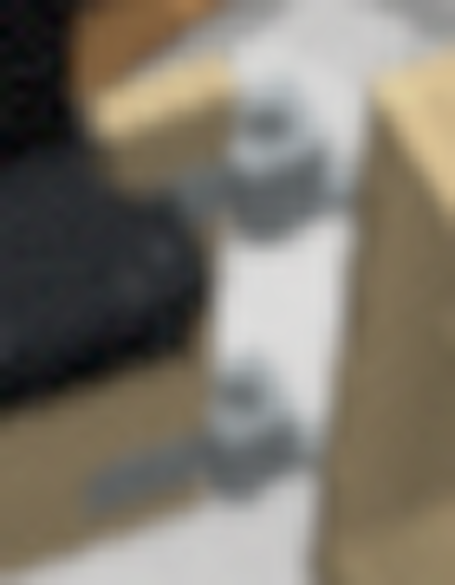

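There is about 2 N of upward contact with the mouth at about 53 mm. That matches the step from the 8 mm tip to the 10 mm pin, so the tips look to be inside the holes and 1–2 mm off centre. I'll average the force to find the direction.

```bash
cat > f.py <<'E'
from h import *
F=[];
for i in range(6):
    robot.camera('side'); o=robot.get_obs(); F.append(np.r_[o['ft_force'],o['moment'],o['position']])
F=np.array(F);print(o['time'],F.mean(0).round(4),F.std(0)[:6].round(2))
E
python3 f.py
```

```text
7.4 [-0.5162  0.3481 -1.431   0.0415 -0.0993  0.0437  0.4947 -0.0762  0.1735] [0.55 0.53 0.27 0.03 0.01 0.03]
```

carry_out:
  dr:
    - [0,0,0]
    - [0,0,0]
    - [0,0,0]
    - [0,0,0]
  translation:
    - [-0.05,0.03,0]
    - [-0.1,0.06,0]
    - [-0.1,0.06,-0.05]
    - [-0.1,0.06,-0.05]
  grip: [0,0,0,0]

```text
time: 7.73
position: [0.4944, -0.0759, 0.1733]
tool_rot: [0.113, 0.994, -0.0, 0.001]
ft_force: [1.3, -1.0, -1.1]
grip_width: 0.0118
```

```bash
python3 f.py
```

```text
8.0333 [ 1.676  -0.207  -1.5778 -0.1563 -0.54   -0.0272  0.4944 -0.0759  0.1733] [0.39 0.14 0.52 0.03 0.05 0.02]
```

It resists -x motion (1.7 N after 0.3 mm), so the tip is against the +x wall of the hole and the door must go +x by about 2 mm.

carry_out:
  dr:
    - [0,0,0]
    - [0,0,0]
    - [0,0,0]
    - [0,0,0]
    - [0,0,0]
    - [0,0,0]
  translation:
    - [0.1,-0.03,0.05]
    - [0.2,-0.06,0.05]
    - [0.27,-0.06,0.05]
    - [0.27,-0.06,0]
    - [0.27,-0.06,-0.05]
    - [0.27,-0.06,-0.05]
  grip: [0,0,0,0,0,0]

```text
time: 8.53
position: [0.4958, -0.0759, 0.1719]
tool_rot: [0.113, 0.994, 0.0, -0.001]
ft_force: [0.3, -0.1, -3.6]
grip_width: 0.0115
```

```bash
python3 f.py
```

```text
8.8333 [ 0.0622 -0.0985 -3.3404  0.0099 -0.0428 -0.0087  0.496  -0.076   0.1721] [0.34 0.71 0.19 0.02 0.04 0.02]
```

The force dropped back to the door's weight alone and the door is 1.5 mm lower, so both holes are over the pins. I'll keep lowering.

carry_out:
  dr:
    - [0,0,0]
    - [0,0,0]
    - [0,0,0]
    - [0,0,0]
    - [0,0,0]
    - [0,0,0]
  translation:
    - [0,0,-0.1]
    - [0,0,-0.2]
    - [0,0,-0.3]
    - [0,0,-0.4]
    - [0,0,-0.5]
    - [0,0,-0.5]
  grip: [0,0,0,0,0,0]

```text
time: 9.33
position: [0.4963, -0.0761, 0.1673]
tool_rot: [0.113, 0.994, 0.0, -0.0]
ft_force: [-0.3, 0.0, -3.2]
grip_width: 0.0117
```

```bash
python3 f.py
```

```text
9.6333 [ 5.3400e-02  2.3830e-01 -3.3168e+00 -6.0000e-03  1.7000e-03  2.0000e-02
  4.9640e-01 -7.6200e-02  1.6750e-01] [0.19 0.42 0.48 0.03 0.02 0.03]
```

carry_out:
  dr:
    - [0,0,0]
    - [0,0,0]
    - [0,0,0]
    - [0,0,0]
    - [0,0,0]
    - [0,0,0]
    - [0,0,0]
    - [0,0,0]
  translation:
    - [0,0,-0.1]
    - [0,0,-0.2]
    - [0,0,-0.3]
    - [0,0,-0.4]
    - [0,0,-0.5]
    - [0,0,-0.6]
    - [0,0,-0.7]
    - [0,0,-0.7]
  grip: [0,0,0,0,0,0,0,0]

```text
time: 10.3
position: [0.4964, -0.0762, 0.1603]
tool_rot: [0.113, 0.994, 0.0, -0.0]
ft_force: [-0.4, 0.1, -3.5]
grip_width: 0.0117
```

```bash
python3 f.py
```

```text
10.6 [-0.021   0.0949 -3.4867 -0.0336  0.0045 -0.0048  0.4964 -0.0762  0.1605] [0.62 0.49 0.27 0.02 0.02 0.03]
```

carry_out:
  dr:
    - [0,0,0]
    - [0,0,0]
    - [0,0,0]
    - [0,0,0]
    - [0,0,0]
  translation:
    - [0,0,-0.05]
    - [0,0,-0.1]
    - [0,0,-0.15]
    - [0,0,-0.15]
    - [0,0,-0.15]
  grip: [0,0,0,0,0]

```text
time: 11.02
position: [0.4965, -0.0762, 0.1598]
tool_rot: [0.113, 0.994, -0.0, 0.0]
ft_force: [-2.7, 1.4, 4.5]
grip_width: 0.0117
```

```bash
python3 f.py
```

```text
11.3167 [-3.2840e+00  9.5700e-01  6.1139e+00  4.8600e-02  4.3800e-02 -3.0000e-03
  4.9650e-01 -7.6200e-02  1.5980e-01] [0.37 0.39 0.43 0.02 0.03 0.03]
```

It is seated: contact came with the mouth at 40 mm, the shoulder height, at about 9 N. I'll relieve the pressure, let go and rise.

carry_out:
  dr:
    - [0,0,0]
    - [0,0,0]
    - [0,0,0]
    - [0,0,0]
    - [0,0,0]
    - [0,0,0]
    - [0,0,0]
    - [0,0,0]
    - [0,0,0]
    - [0,0,0]
    - [0,0,0]
    - [0,0,0]
    - [0,0,0]
    - [0,0,0]
  translation:
    - [0,0,0.1]
    - [0,0,0.1]
    - [0,0,0.1]
    - [0,0,0.1]
    - [0,0,0.1]
    - [0,0,0.1]
    - [0,0,1]
    - [0,0,2.5]
    - [0,0,4.5]
    - [0,0,7]
    - [0,0,9.5]
    - [0,0,12]
    - [0,0,12]
    - [0,0,12]
  grip: [0,0.2,0.35,0.5,0.5,0.5,0.5,0.5,0.5,0.5,0.5,0.5,0.5,0.5]

```text
time: 12.48
position: [0.4973, -0.0765, 0.281]
tool_rot: [0.113, 0.994, -0.001, 0.002]
ft_force: [-0.0, 0.7, -0.9]
grip_width: 0.0437
```

```bash
python3 - <<'E'
from h import *
snap('side','s5');o=robot.get_obs();print(o['position'],o['ft_force'],o['grip_width'])
b=(255*(cv2.imread('pics/s5.png')[130:280,200:400]/255.)**.7).astype('uint8')
cv2.imwrite('pics/c5.png',cv2.resize(b,None,fx=4,fy=4,interpolation=2))
E
```

```text
[ 0.49627249 -0.07612405  0.27954832] [-0.10013309 -0.85478267 -0.02500682] 0.04322344894734383
```

View pics/c5.png

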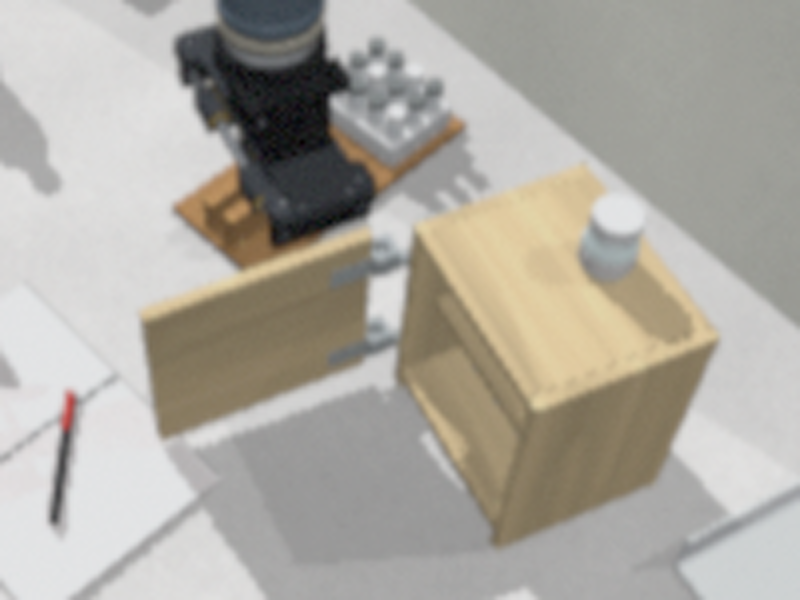

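The door is hung and standing open, with both blocks down on the shoulders and the gripper clear above. I'll work out the closing arc for shut fingers pushing the outer face near the free end, above the knob.

```bash
cat > arc.py <<'E'
import numpy as np
pin=np.array([.5958,-.0991]);r=.165
def tcp(psi,d): return pin-r*np.array([np.cos(psi),np.sin(psi)])+d*np.array([-np.sin(psi),np.cos(psi)])
if __name__=='__main__':
    print('start',(tcp(-.226,.05)-[.4965,-.0762])*100)
    b=tcp(-.226,.05)
    for psi in np.r_[-.226,np.arange(-.15,1.36,.1),1.346,1.37]:
        d=.0165; print(round(psi+.226,3),((tcp(psi,d)-b)*100).round(1))
E
python3 arc.py
```

```text
start [-5.03000825  6.2801898 ]
0.0 [-0.8 -3.3]
0.076 [-1.1 -4.5]
0.176 [-1.4 -6.1]
0.276 [-1.6 -7.7]
0.376 [-1.6 -9.4]
0.476 [ -1.4 -11.1]
0.576 [ -1.1 -12.7]
0.676 [ -0.6 -14.3]
0.776 [  0.  -15.8]
0.876 [  0.8 -17.2]
0.976 [  1.8 -18.6]
1.076 [  2.8 -19.9]
1.176 [  4. -21.]
1.276 [  5.3 -22.1]
1.376 [  6.7 -23. ]
1.476 [  8.2 -23.7]
1.576 [  9.7 -24.3]
1.572 [  9.7 -24.3]
1.596 [ 10.1 -24.4]
```

carry_out:
  dr:
    - [0,0,-0.12]
    - [0,0,-0.24]
    - [0,0,-0.36]
    - [0,0,-0.48]
    - [0,0,-0.6]
    - [0,0,-0.72]
    - [0,0,-0.84]
    - [0,0,-0.96]
    - [0,0,-1.08]
    - [0,0,-1.2]
    - [0,0,-1.32]
    - [0,0,-1.44]
    - [0,0,-1.57]
    - [0,0,-1.57]
    - [0,0,-1.57]
    - [0,0,-1.57]
    - [0,0,-1.57]
    - [0,0,-1.57]
    - [0,0,-1.57]
  translation:
    - [-1,1,0]
    - [-2,2,0]
    - [-3,3,0]
    - [-4,4,0]
    - [-5,5,0]
    - [-5,6,0]
    - [-5,6.3,0]
    - [-5,6.3,0]
    - [-5,6.3,0]
    - [-5,6.3,0]
    - [-5,6.3,0]
    - [-5,6.3,0]
    - [-5,6.3,0]
    - [-5,6.3,-2.5]
    - [-5,6.3,-5]
    - [-5,6.3,-7.5]
    - [-5,6.3,-10]
    - [-5,6.3,-10]
    - [-5,6.3,-10]
  grip: [0.4,0.3,0.2,0.1,0,0,0,0,0,0,0,0,0,0,0,0,0,0,0]
  newtons: 10

```text
time: 14.12
position: [0.4446, -0.0127, 0.1775]
tool_rot: [0.782, 0.623, -0.002, -0.002]
ft_force: [-0.3, -0.9, -0.1]
grip_width: 0.0002
```

carry_out:
  dr:
    - [0,0,0]
    - [0,0,0]
    - [0,0,0]
    - [0,0,0.04]
    - [0,0,0.08]
    - [0,0,0.13]
    - [0,0,0.18]
    - [0,0,0.23]
    - [0,0,0.28]
    - [0,0,0.33]
    - [0,0,0.38]
    - [0,0,0.43]
    - [0,0,0.48]
    - [0,0,0.53]
    - [0,0,0.58]
    - [0,0,0.63]
    - [0,0,0.68]
    - [0,0,0.73]
    - [0,0,0.78]
    - [0,0,0.78]
  translation:
    - [-0.3,-1.3,0]
    - [-0.6,-2.5,0]
    - [-0.8,-3.3,0]
    - [-1,-3.9,0]
    - [-1.1,-4.5,0]
    - [-1.25,-5.3,0]
    - [-1.4,-6.1,0]
    - [-1.5,-6.9,0]
    - [-1.6,-7.7,0]
    - [-1.6,-8.5,0]
    - [-1.6,-9.4,0]
    - [-1.5,-10.2,0]
    - [-1.4,-11.1,0]
    - [-1.25,-11.9,0]
    - [-1.1,-12.7,0]
    - [-0.9,-13.5,0]
    - [-0.6,-14.3,0]
    - [-0.3,-15,0]
    - [0,-15.8,0]
    - [0,-15.8,0]
  grip: [0,0,0,0,0,0,0,0,0,0,0,0,0,0,0,0,0,0,0,0]

```text
time: 15.78
position: [0.448, -0.1732, 0.1803]
tool_rot: [0.487, 0.873, -0.0, 0.002]
ft_force: [0.3, -0.1, 0.1]
grip_width: 0.0004
```

```bash
python3 - <<'E'
from h import *
snap('side','s6');o=robot.get_obs();print(o['position'],o['ft_force'],o['moment'])
b=(255*(cv2.imread('pics/s6.png')[130:280,200:400]/255.)**.7).astype('uint8')
cv2.imwrite('pics/c6.png',cv2.resize(b,None,fx=3,fy=3,interpolation=2))
E
```

```text
[ 0.4472151  -0.17216918  0.18005961] [-0.73696933 -0.07991401 -0.32720065] [-0.0614904   0.03661878  0.03660762]
```

View pics/c6.png

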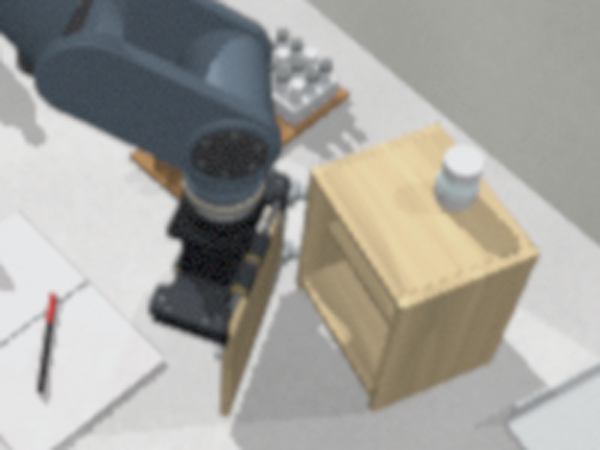

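The door is about halfway shut, moving with the fingers, and the jar is in place. I'll continue to just short of shut.

carry_out:
  dr:
    - [0,0,0.05]
    - [0,0,0.1]
    - [0,0,0.15]
    - [0,0,0.2]
    - [0,0,0.25]
    - [0,0,0.3]
    - [0,0,0.35]
    - [0,0,0.4]
    - [0,0,0.45]
    - [0,0,0.5]
    - [0,0,0.55]
    - [0,0,0.6]
    - [0,0,0.64]
    - [0,0,0.67]
    - [0,0,0.7]
    - [0,0,0.72]
    - [0,0,0.72]
  translation:
    - [0.4,-0.7,0]
    - [0.8,-1.4,0]
    - [1.3,-2.1,0]
    - [1.8,-2.8,0]
    - [2.3,-3.5,0]
    - [2.8,-4.1,0]
    - [3.4,-4.7,0]
    - [4,-5.2,0]
    - [4.65,-5.8,0]
    - [5.3,-6.3,0]
    - [6,-6.8,0]
    - [6.7,-7.2,0]
    - [7.3,-7.5,0]
    - [7.7,-7.7,0]
    - [8.2,-7.9,0]
    - [8.5,-8,0]
    - [8.5,-8,0]
  grip: [0,0,0,0,0,0,0,0,0,0,0,0,0,0,0,0,0]

```text
time: 17.25
position: [0.5319, -0.251, 0.1795]
tool_rot: [0.148, 0.989, -0.0, 0.0]
ft_force: [-0.1, -0.1, -0.5]
grip_width: 0.0006
```

```bash
python3 f.py
```

```text
17.55 [-0.2261 -0.3363  0.0554  0.0216 -0.0062  0.0192  0.5311 -0.2508  0.1792] [0.57 0.34 0.3  0.03 0.03 0.03]
```

carry_out:
  dr:
    - [0,0,0.02]
    - [0,0,0.03]
    - [0,0,0.05]
    - [0,0,0.06]
    - [0,0,0.08]
    - [0,0,0.09]
    - [0,0,0.09]
  translation:
    - [0.2,-0.05,0]
    - [0.4,-0.1,0]
    - [0.6,-0.15,0]
    - [0.8,-0.2,0]
    - [1,-0.24,0]
    - [1.2,-0.28,0]
    - [1.2,-0.28,0]
  grip: [0,0,0,0,0,0,0]

```text
time: 18.13
position: [0.544, -0.2541, 0.1791]
tool_rot: [0.103, 0.995, -0.0, 0.0]
ft_force: [-0.1, 0.0, 0.1]
grip_width: 0.0005
```

```bash
python3 f.py; python3 - <<'E'
from h import *
snap('top','t7');snap('side','s7')
g=lambda a:(255*(a/255.)**0.6).astype('uint8')
a=g(cv2.imread('pics/t7.png')[145:220,265:365]);b=g(cv2.imread('pics/s7.png')[150:275,270:370])
a=cv2.resize(a,None,fx=4,fy=4,interpolation=2);b=cv2.resize(b,None,fx=4,fy=4,interpolation=2)
c=np.zeros((500,800,3),'uint8');c[:300,:400]=a;c[:,400:]=b;cv2.imwrite('pics/c7.png',c)
E
```

```text
18.4333 [-0.1688 -0.1849 -0.0524 -0.0033  0.0111  0.0011  0.5434 -0.2539  0.179 ] [0.55 0.43 0.4  0.02 0.04 0.03]
```

View pics/c7.png

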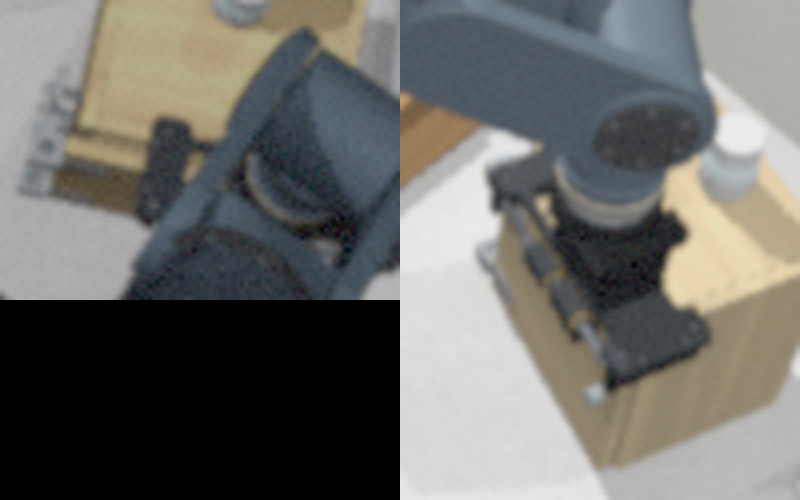

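The door looks nearly flush with the front. There is no contact force yet, so I creep on.

carry_out:
  dr:
    - [0,0,0.01]
    - [0,0,0.02]
    - [0,0,0.02]
    - [0,0,0.02]
  translation:
    - [0.1,-0.02,0]
    - [0.2,-0.05,0]
    - [0.3,-0.07,0]
    - [0.3,-0.07,0]
  grip: [0,0,0,0]

```text
time: 18.87
position: [0.5467, -0.2548, 0.179]
tool_rot: [0.093, 0.996, -0.0, 0.0]
ft_force: [0.4, 0.7, -0.1]
grip_width: 0.0005
```

```bash
python3 f.py
```

```text
19.1667 [ 0.1919 -0.3516 -0.0669  0.0013 -0.0082  0.0037  0.5465 -0.2547  0.179 ] [0.5  0.41 0.42 0.04 0.03 0.04]
```

carry_out:
  dr:
    - [0,0,0.01]
    - [0,0,0.01]
    - [0,0,0.01]
    - [0,0,0.01]
  translation:
    - [0.1,-0.02,0]
    - [0.2,-0.05,0]
    - [0.25,-0.06,0]
    - [0.25,-0.06,0]
  grip: [0,0,0,0]

```text
time: 19.5
position: [0.5491, -0.2553, 0.179]
tool_rot: [0.088, 0.996, -0.0, 0.0]
ft_force: [0.2, 0.5, 0.4]
grip_width: 0.0005
```

```bash
python3 f.py
```

```text
19.8 [-0.2843  0.4524 -0.2422  0.0095  0.036   0.0154  0.5489 -0.2553  0.179 ] [0.48 0.38 0.87 0.02 0.01 0.02]
```

carry_out:
  dr:
    - [0,0,0.01]
    - [0,0,0.01]
    - [0,0,0.01]
    - [0,0,0.01]
  translation:
    - [0.1,-0.02,0]
    - [0.15,-0.03,0]
    - [0.2,-0.05,0]
    - [0.2,-0.05,0]
  grip: [0,0,0,0]

```text
time: 20.13
position: [0.5497, -0.2554, 0.179]
tool_rot: [0.083, 0.997, 0.0, -0.002]
ft_force: [-4.7, 0.3, 3.2]
grip_width: 0.0004
```

```bash
python3 f.py
```

```text
20.4333 [-5.1687 -0.1862  2.7964  0.0536  0.8814 -0.0478  0.5497 -0.2554  0.1789] [0.28 0.49 0.58 0.04 0.03 0.03]
```

Contact with the cabinet front came at about 5 N. I'll back straight off the door, then rise.

carry_out:
  dr:
    - [0,0,0]
    - [0,0,0]
    - [0,0,0]
    - [0,0,0]
    - [0,0,0]
    - [0,0,0]
    - [0,0,0]
    - [0,0,0]
    - [0,0,0]
    - [0,0,0]
    - [0,0,0]
    - [0,0,0]
    - [0,0,0]
    - [0,0,0]
    - [0,0,0]
    - [0,0,0]
  translation:
    - [-0.3,0.07,0]
    - [-1,0.2,0]
    - [-2,0.5,0]
    - [-3.5,0.8,0]
    - [-5,1.1,0]
    - [-5,1.1,2]
    - [-5,1.1,5]
    - [-5,2,8]
    - [-5,5,10]
    - [-5,8,12]
    - [-5,11,12]
    - [-5,14,12]
    - [-5,18,12]
    - [-5,22,12]
    - [-5,26,12]
    - [-5,26,12]
  grip: [0,0,0,0,0,0,0,0,0,0,0,0,0,0,0,0]

```text
time: 21.77
position: [0.5, 0.0109, 0.2993]
tool_rot: [0.08, 0.997, 0.002, 0.0]
ft_force: [-1.1, -0.9, -0.2]
grip_width: 0.0007
```

```bash
python3 - <<'E'
from h import *
snap('top','t8');snap('side','s8');o=robot.get_obs();print(o['position'],o['ft_force'])
g=lambda a:(255*(a/255.)**0.6).astype('uint8')
a=g(cv2.imread('pics/t8.png')[100:225,265:365]);b=g(cv2.imread('pics/s8.png')[150:275,270:370])
f=lambda x:cv2.resize(x,None,fx=4,fy=4,interpolation=2)
cv2.imwrite('pics/c8.png',np.hstack([f(a),f(b)]))
E
```

```text
[0.50107079 0.00571242 0.2992934 ] [0.25275036 0.06001142 0.16630726]
```

View pics/c8.png

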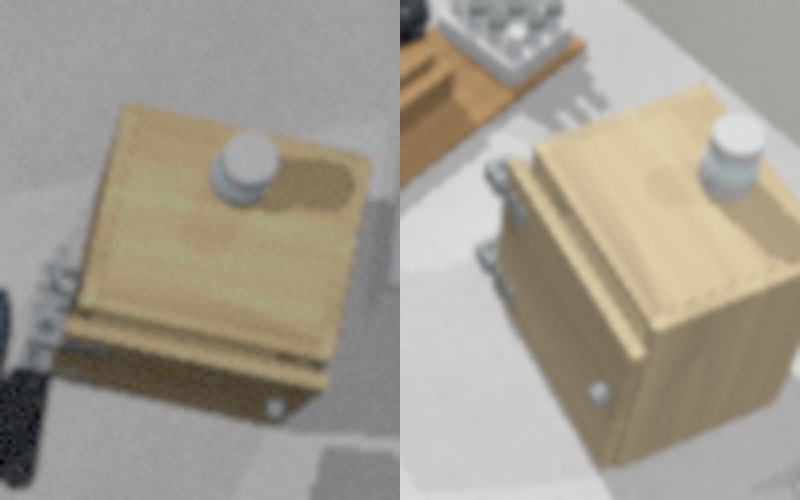

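The door is flush across the front, the sockets are down on the hinge, and the jar is unmoved. The gripper is clear, so I'm handing in.

```bash
python3 -c "
from rig import robot
print(robot.hand_in())"
```

```text
the job is handed in; nothing more can be done
None
```

The plywood door is hung on both hinge pins and shut against the cabinet front. I handed the job in at about 22 s on the robot's clock; no verdict came back.

- **Hanging:** I lifted the door out of the holder and found the pins by feel, with contacts of about 2 N. The sockets then went down until they rested on the shoulders. The seating height read 39.8 mm against the 40 mm drawn, with about 9 N of pressure. I eased that off and let go.
- **Shutting:** I swung the door round with closed fingers until its edge touched the cabinet front at about 5 N, then backed away.
- **Last checks:** The final pictures show the door shut, the jar in place and the gripper clear. I did not compare the wash bottle and glass cup before and after; the arm only passed well above or away from them.
- **Door angle:** My estimate is that the door sits about 2° past parallel with the front, because its free edge touches the front while a gap stays at the hinge side.
- **Forces:** I read forces only between moves, so a brief higher peak during a move would not have shown.

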